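# Bring the tall eyepiece round and stand it in the tray

## Task

The tall microscope eyepiece is under the wire guard of the accessory carousel. Turn the carousel (it has a knob on top) until the tall eyepiece stands squarely at the open front, then lift it out and set it down gently, upright, in the small white tray, without dropping it. Leave the short eyepiece standing on the carousel.

Things in the scene. Friction and masses are not known exactly. Their poses are not given: they have to be found in the camera images.
- stand: Fixed carousel stand, a white plate 310 x 320 x 12 mm under the turning tray. Origin on the turning axis at bench height, z up; -x points out of the open front. A steel wire guard, 312 mm wide, 124 to 133 mm above the bench, covers all from 35 mm in front of the axis (x = -0.035) to the back: only the front compartment, centred at x = -0.100, y = 0, is open from above.
- knob (a point): Centre of the carousel's round black knob, on the axis, 40 mm in diameter, from 155 to 191 mm above the bench; grip it at any yaw. It turns the grey tray (radius 138 mm, floor 26 mm, dividers 38 mm above the bench) 1:1, either way, against 0.06 N m; the tray stays where left. Five compartments 72 degrees apart, things loose in them, about 100 mm from the axis.
- tall_eyepiece_mid (a point): Centre (half-way up) of the tall eyepiece, 80 mm high, loose, about 0.1 kg, z up: black rubber foot 42 mm in diameter and 22 mm high, bare metal barrel 30 mm in diameter above it, gripped by the barrel. On the carousel its centre is 66 mm above the bench. It starts in the compartment to the left or right of the front one, 62 to 82 degrees round.
- short_eyepiece_mid (a point): Centre (half-way up) of the short eyepiece, like the tall one but only 44 mm high, in the compartment on the other side of the front one. The front compartment first holds a flat lens, 46 mm in diameter and 30 mm high; the two back ones a jar and a small bottle.
- tray: Small white open tray, fixed to the bench: 120 mm (its x) by 100 mm (its y) outside, walls 5 mm thick and 18 mm high, floor 5 mm above the bench. Origin at the centre of its underside, z up.
There are look-alikes about, which are no part of the job. Leave any purple or yellow look-alike of the part that bears short_eyepiece_mid alone.

How it is judged:
By the outcome, as a careful person would: the job done as asked, in the order asked, and still so for the second after the job is handed in, with the robot touching nothing.
It also fails if it takes over 51 s, if anything falls off the work surface, if the arm or the gripper's body presses on something with over 40 N, if the wrist force passes 120 N, or if a joint passes its speed limit or range.

## Robot

A 7-joint arm with a two-finger parallel gripper is mounted at the origin on the work surface. World frame = base frame: x ahead of the robot, y to its left, z up, the work surface at z = 0. Lengths are in m, angles in rad, forces in N, time in s.
With the tool pointing down it reaches from about 0.425 to 0.925 m from the base axis. Payload 6.8 kg.
Tool frame: the origin (TCP) lies on the centre line of the jaws, within the pads' length; the fingertips stand 17 mm ahead of it and the grasp point (between the pads) lies 2 mm behind it; z points along the fingers, y is the line along which they close (so a half turn about z gives the same grasp; the last joint's range is limited). The gripper opens to 85 mm and grips with 20 to 120 N. Pads are 22 mm wide; open, the fingers measure 114 mm over their backs; the gripper's body (76 mm by 85 mm) begins 54 mm behind the grasp point. The pads swing forward as they close: fully open they stand 13 mm farther back than shut.
Start: joints at [1.234, 0.477, 0.022, 1.555, -0.011, 1.109, -0.083], TCP at [0.153, -0.657, 0.248] pointing down, gripper open.
Joint ranges: [-2.96, 2.96], [-0.34, 2.1], [-1.41, 1.46], [0.24, 2.44], [-1.37, 4.51], [0.17, 1.92], [-2.96, 2.96]. Speed limits (rad/s): [2.39, 2.39, 3.14, 3.14, 3.14, 3.14, 3.14].

## Interface

Orientations are given as a 3x3 rotation matrix whose columns are the frame's x, y, z axes.
In Python, from plant import state, camera, job_done gives the robot as it stands. The module is installed in compiled form; this text tells all that it offers.
- The arm moves only by the tool servo_tool, never from a script. Its argument "moves" is one flat list of numbers, 7 for each row, row after row: the turn, a rotation vector about the tool's x, y, z in degrees, then the shift along the tool's x, y, z in mm, then the finger opening in mm, from 0 to 85.4. In form: [rx, ry, rz, dx, dy, dz, jaw, rx, ry, rz, dx, dy, dz, jaw, ...]. A call has 1 to 12 rows; each row is the pose to reach, as a shift and turn from the pose commanded when the call began, along the tool's axes at that moment; what a row does not reach only later rows make up. A row lasts 1/8 s, in which the tool goes at most 62.5 mm and 10.7 degrees, less where a joint would pass 70% of its speed; a pose out of reach is approached as far as the arm can. A call with a gripper value outside its range is refused whole. The fingers move at their own pace and stop on an object; "newtons" is the grip in N (left out, the last holds). Time passes only in rows, so rows that repeat a pose let the fingers close. It gives the time, the measured TCP pose, the force, the opening and the grip force at its end, in the units of the state.
- state(): the state, without advancing time (a new reading comes with each control period).
- camera(name): name is "side" or "top"; returns a dict with "color" (480x640x3 uint8, blue, green, red), "camera_matrix" (3x3 intrinsics, pixels), "k1" (the pictures are not rectified: a ray, as slopes to the right and down, at radius r is drawn at 1 + k1 r^2 times it, then the intrinsics apply), "xyz" and "attitude" of the camera in the world. Camera axes: x right, y up, looking along -z (the intrinsics and any distortion apply to the point x, -y, -z); pixel columns grow to the right and rows downward; lengths in m; the calibration is good to about 2 mm. A picture is of the moment at which its call begins. There is no depth.
- job_done(): hands the job in; it is judged then, once.
The state is a dict: "clock": time; "joint_pos": joint angles; "dq": joint speeds; "joint_efforts": joint torques, N m; "tcp_pos": TCP position; "orientation": TCP orientation; "wrist_force": force on the tool from outside, world axes, zero at the start; "torque": the same for the moment, N m; "grip_width": finger opening in m; "gripper_force": force on a finger pad.
Only numpy, scipy, OpenCV 4.12 (cv2) and the standard library are available. Lean on these libraries where they do the work, as an engineer would, in place of code of your own. Each camera call takes 0.05 s, during which the arm holds its last target. There are 200 camera calls.

## Working session

There is one attempt and no reset: what is moved stays moved. The work goes in short steps, Python scripts to look and compute and a tool call to move; the robot and the scene stay as the last step left them, time stands still between calls to the robot, and variables do not carry over. Pictures are saved under pics/ and viewed, at most 10 in all, crops included, and the job is handed in when it is done.

Besides the shell and the picture viewer there is one more tool, called by a JSON object that holds its "api" and its "payload", one argument or row to a line. servo_tool: Moves the arm, as the interface text tells. Its arguments: {"type":"object","properties":{"moves":{"type":"array"},"newtons":{"type":"number"}},"required":["moves"]}

```bash
mkdir -p pics; cat > h.py <<'E'
import numpy as np, cv2
from plant import state, camera, job_done
def ray(c,u,v):
    K=np.array(c["camera_matrix"]); k=c["k1"]
    d=np.array([(u-K[0,2])/K[0,0],(v-K[1,2])/K[1,1]]); p=d.copy()
    for _ in range(20): p=d/(1+k*(p@p))
    return np.array(c["xyz"]),np.array(c["attitude"])@np.array([p[0],-p[1],-1])
def onz(c,u,v,z):
    o,d=ray(c,u,v); return o+d*(z-o[2])/d[2]
def proj(c,P):
    K=np.array(c["camera_matrix"]); q=np.array(c["attitude"]).T@(np.array(P)-c["xyz"])
    s=np.array([q[0],-q[1]])/-q[2]; s=s*(1+c["k1"]*(s@s)); return K[:2,:2]@s+K[:2,2]
E
python3 - <<'E'
from h import *
for n in("top","side"):
    c=camera(n); cv2.imwrite(f"pics/{n}0.png",c["color"]); np.save(n+"0.npy",c,allow_pickle=True)
    print(n,c["xyz"],c["attitude"],c["camera_matrix"],c["k1"])
print(state())
E
```

```text
top [ 0.47198241 -0.06059444  1.09007809] [[-0.00184461  0.99438947 -0.10576471]
 [-0.9992863  -0.00582338 -0.03732264]
 [-0.03772915  0.10562038  0.99369052]] [[535.23764485   0.         320.96160387]
 [  0.         535.23764485 228.52923501]
 [  0.           0.           1.        ]] -0.15771534516858948
side [ 0.37747006 -0.92160877  0.64536582] [[ 0.97900234  0.07872529 -0.1880339 ]
 [-0.20229419  0.48891137 -0.84855332]
 [ 0.02512931  0.86877385  0.49457105]] [[586.33089523   0.         320.79679599]
 [  0.         586.33089523 229.7667162 ]
 [  0.           0.           1.        ]] -0.05351991381483285
{'clock': 0.1, 'joint_pos': array([ 1.2339174 ,  0.4776894 ,  0.0223365 ,  1.55631475, -0.01151799,
        1.10928882, -0.08309595]), 'dq': array([-1.11541814e-03, -5.15132175e-05, -1.41046680e-03, -3.75133463e-03,
        7.09797900e-04, -1.55857734e-03, -1.44529553e-03]), 'joint_efforts': array([ 3.27369176e-03, -5.97758102e+01,  1.61342606e+00, -2.81954670e+01,
        1.28585685e-02,  5.05365766e-03, -1.85946158e-05]), 'tcp_pos': array([ 0.15297434, -0.65694072,  0.24745756]), 'orientation': array([[ 9.73939058e-01,  2.26809418e-01, -4.47388088e-04],
       [ 2.26809839e-01, -9.73937895e-01,  1.50760713e-03],
       [-9.37887171e-05, -1.56978949e-03, -9.99998763e-01]]), 'wrist_force': array([ 0.12941504, -0.19498385, -0.2406864 ]), 'torque': array([-0.0159842 , -0.00164503,  0.0373751 ]), 'gripper_force': 0.0, 'grip_width': 0.08512829142869562}
```

View pics/top0.png

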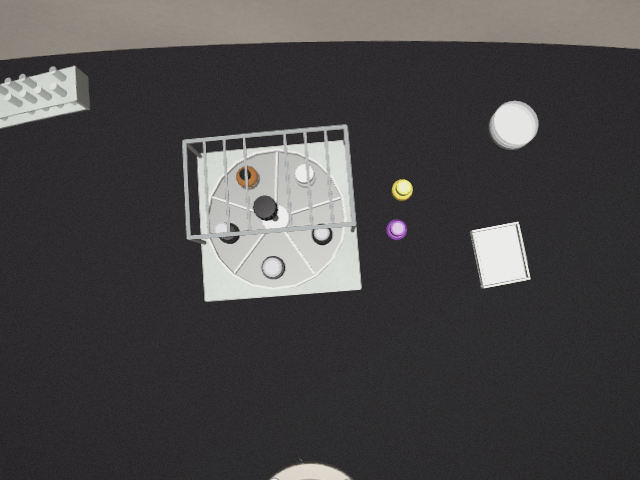

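View pics/side0.png

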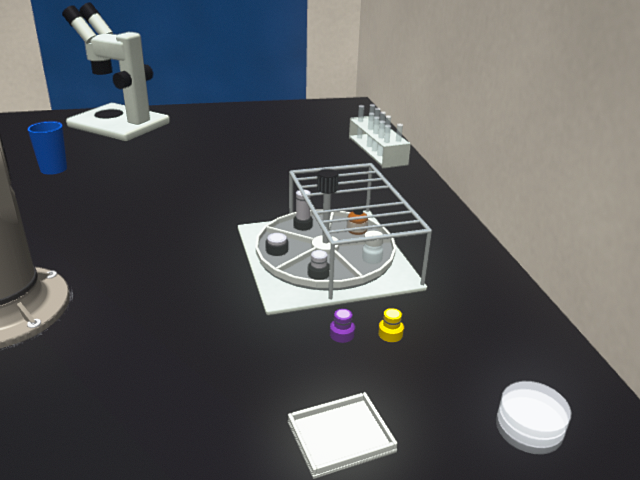

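The top view shows the tall eyepiece at about (225,231), on the stand's left (+y) side. The short one is at (322,234), the lens at the front (273,267), the knob at (265,208) and the tray at (500,255). The side view agrees: tall at (303,210), knob at (328,182), tray at (342,433).

```bash
python3 - <<'E'
from h import *
t=np.load("top0.npy",allow_pickle=True).item(); s=np.load("side0.npy",allow_pickle=True).item()
im=t["color"]; g=cv2.cvtColor(im,cv2.COLOR_BGR2GRAY)
# tray
m=np.zeros_like(g); m[210:300,455:545]=(g[210:300,455:545]>120)*255
c=max(cv2.findContours(m,0,2)[0],key=cv2.contourArea); b=cv2.boxPoints(cv2.minAreaRect(c))
P=np.array([onz(t,*p,0.018)[:2] for p in b]); print("tray",P,P.mean(0),[np.linalg.norm(P[i]-P[i-1]) for i in range(4)])
# stand front corners
m=np.zeros_like(g); m[100:320,170:375]=(g[100:320,170:375]>110)*255
c=max(cv2.findContours(m,0,2)[0],key=cv2.contourArea)[:,0]
bl=c[np.argmax(c[:,1]-c[:,0])]; br=c[np.argmax(c.sum(1))]
A=onz(t,*bl,.012);B=onz(t,*br,.012); print("front corners",bl,br,A,B,np.linalg.norm(A-B))
e=(B-A)[:2]; e/=np.linalg.norm(e) # -y stand
f=np.array([-e[1],e[0]]); f*=np.sign(f[0]); print("yaw deg",np.degrees(np.arctan2(f[1],f[0])), "axis",(A+B)[:2]/2+f*.16)
# knob dark in top
m=np.zeros_like(g); m[190:226,248:282]=(g[190:226,248:282]<70)*255
c=max(cv2.findContours(m,0,2)[0],key=cv2.contourArea); print("knob",cv2.boundingRect(c),cv2.minEnclosingCircle(c))
x,r=cv2.minEnclosingCircle(c); print(onz(t,*x,.185),onz(t,*x,.19))
big=lambda i,a,b,c,d:cv2.resize(i[a:b,c:d],None,fx=5,fy=5,interpolation=2)
cv2.imwrite("pics/c.png",np.hstack([big(im,190,290,200,280),big(s["color"],160,260,265,345)]))
E
```

```text
tray [[ 0.58064715 -0.31993682]
 [ 0.6003291  -0.4237021 ]
 [ 0.4813147  -0.44387416]
 [ 0.46283512 -0.34070356]] [ 0.53128152 -0.38205416] [np.float64(0.11962831011758424), np.float64(0.10561539936048762), np.float64(0.12071179852089504), np.float64(0.10481253659031359)]
front corners [204 299] [360 289] [0.44378601 0.21855244 0.012     ] [ 0.46445735 -0.09813166  0.012     ] 0.3173580337796229
yaw deg 3.734645527857762 axis [0.61378191 0.07063211]
knob (256, 203, 22, 18) ((266.25, 209.5), 11.194406509399414)
[0.60174401 0.06740357 0.185     ] [0.60102716 0.06669646 0.19      ]
```

View pics/c.png

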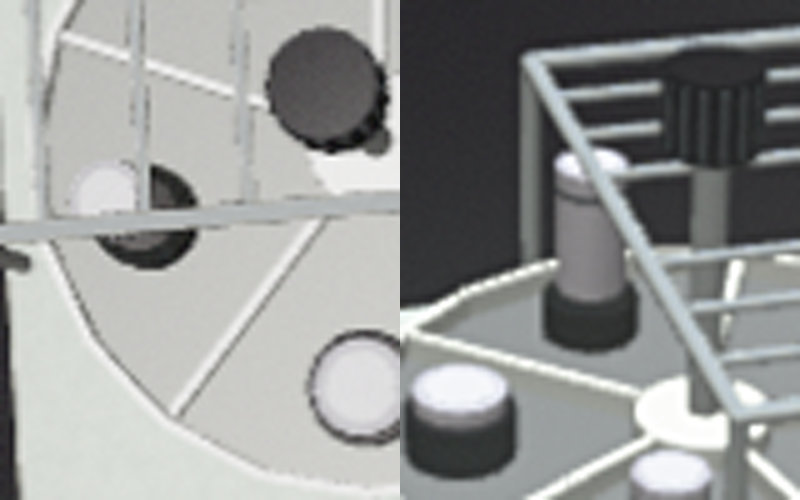

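```bash
python3 - <<'E'
from h import *
t=np.load("top0.npy",allow_pickle=True).item(); s=np.load("side0.npy",allow_pickle=True).item()
def tri(p,q):
    o1,d1=ray(t,*p);o2,d2=ray(s,*q)
    a=np.linalg.lstsq(np.c_[d1,-d2],o2-o1,rcond=None)[0]; return o1+a[0]*d1,o2+a[1]*d2
k=tri((264.8,207.2),(327.4,173.2)); print("knob top",k, onz(t,264.8,207.2,.191), onz(s,327.4,173.2,.191))
e=tri((221.5,228),(303.2,192.6)); print("tall top",e, onz(t,221.5,228,.106), onz(s,303.2,192.6,.106)); print("foot",onz(t,230,233.4,.048))
print("lens",onz(t,272.8,267.2,.056)); print("short foot top", onz(t,322,234,.05))
S=state(); print(S["tcp_pos"])
E
```

```text
knob top (array([0.60499834, 0.06921523, 0.19014561]), array([0.606589  , 0.06893685, 0.19034057])) [0.60487205 0.06909199 0.191     ] [0.60625695 0.06750134 0.191     ]
tall top (array([0.57878071, 0.16281794, 0.10630385]), array([0.57786355, 0.16295317, 0.106235  ])) [0.5788137  0.16288694 0.106     ] [0.57795089 0.16342592 0.106     ]
foot [0.57425747 0.15872952 0.048     ]
lens [0.50714628 0.07188782 0.056     ]
short foot top [ 0.57192626 -0.0235394   0.05      ]
[ 0.15297434 -0.65694072  0.24745756]
```

```bash
cat >> h.py <<'E'
from scipy.spatial.transform import Rotation as Ro
def togo(P,yaw=None):
    "tool-frame shift (mm) to P; rotvec (deg) to tool pointing down with x-axis at yaw (mod 180, nearest)"
    S=state(); R=np.array(S["orientation"]); out=[np.round(R.T@(np.array(P)-S["tcp_pos"])*1e3,1)]
    if yaw is not None:
        for y in (yaw,yaw+180):
            a=np.radians(y); T=np.array([[np.cos(a),np.sin(a),0],[np.sin(a),-np.cos(a),0],[0,0,-1]])
            out.append(np.round(np.degrees(Ro.from_matrix(R.T@T).as_rotvec()),1))
    return out
E
python3 -c "
from h import *
print(togo([.6055,.0688,.25],3.7-77.4))"
```

```text
[array([ 605.3, -604.2,   -1.7]), array([-0.1,  0.1, 86.8]), array([ -0.1,  -0.1, -93.2])]
```

{"api": "servo_tool", "payload": {
  "moves": [0,0,-31,200,-200,0,85,0,0,-93,605,-604,-2,85,0,0,-93,605,-604,-2,85,0,0,-93,605,-604,-2,85,0,0,-93,605,-604,-2,85,0,0,-93,605,-604,-2,85,0,0,-93,605,-604,-2,85,0,0,-93,605,-604,-2,85,0,0,-93,605,-604,-2,85,0,0,-93,605,-604,-2,85,0,0,-93,605,-604,-2,85,0,0,-93,605,-604,-2,85]
}}

```text
clock: 1.6
tcp_pos: [0.5505, -0.0195, 0.2498]
orientation: [[-0.277, 0.961, -0.0], [0.961, 0.277, -0.0], [-0.0, -0.0, -1.0]]
wrist_force: [0.3, -0.2, 0.4]
grip_width: 0.0849
gripper_force: 0.0
```

{"api": "servo_tool", "payload": {
  "moves": [0,0,0,69.6,77.3,0,85,0,0,0,69.6,77.3,0,85,0,0,0,69.6,77.3,0,85,0,0,0,69.6,77.3,0,85]
}}

```text
clock: 2.1
tcp_pos: [0.6043, 0.0665, 0.2494]
orientation: [[-0.277, 0.961, -0.001], [0.961, 0.277, -0.001], [-0.0, -0.002, -1.0]]
wrist_force: [0.1, 0.7, -0.6]
grip_width: 0.085
gripper_force: 0.0
```

```bash
python3 - <<'E'
from h import *
c=camera("side"); im=c["color"]; cv2.imwrite("pics/s1.png",cv2.resize(im[90:290,230:440],None,fx=2.8,fy=2.8,interpolation=2))
S=state(); print(S["tcp_pos"],S["joint_pos"],togo([.6055,.0688,.174],3.7-77.4))
E
```

```text
[0.60431433 0.06575962 0.24956469] [ 0.25719942  0.43633919 -0.62345628  1.68724044  0.2800015   1.1098914
 -0.16839165] [array([ 2.7,  2.1, 75.6]), array([1.000e-01, 1.000e-01, 1.797e+02]), array([-0.1,  0. , -0.3])]
```

View pics/s1.png

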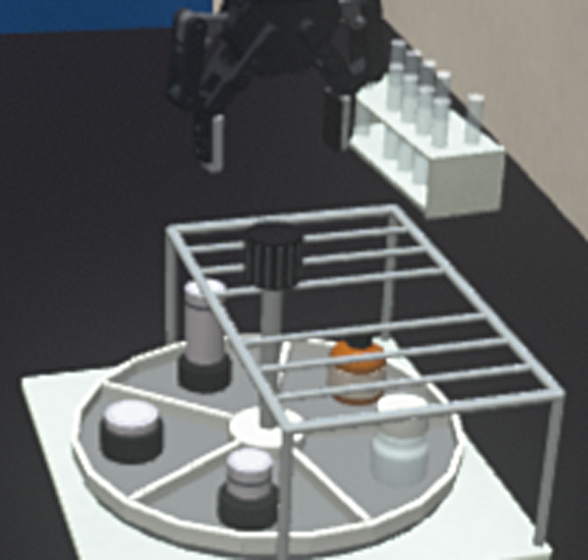

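The fingers straddle the knob, whose picture position is about (272,258). I'll go down and grip it.

{"api": "servo_tool", "payload": {
  "moves": [0,0,0,2.5,2,25,85,0,0,0,2.5,2,50,85,0,0,0,2.5,2,75,85,0,0,0,2.5,2,75,85,0,0,0,2.5,2,75,30,0,0,0,2.5,2,75,30,0,0,0,2.5,2,75,30,0,0,0,2.5,2,75,30,0,0,0,2.5,2,75,30,0,0,0,2.5,2,75,30],
  "newtons": 40
}}

```text
clock: 3.4
tcp_pos: [0.6068, 0.0703, 0.1764]
orientation: [[-0.277, 0.961, 0.002], [0.961, 0.277, -0.0], [-0.001, 0.002, -1.0]]
wrist_force: [-0.6, -1.3, 5.2]
grip_width: 0.039
gripper_force: 40.6
```

{"api": "servo_tool", "payload": {
  "moves": [0,0,-2,0,0,0,30,0,0,-6,0,0,0,30,0,0,-11,0,0,0,30,0,0,-16,0,0,0,30,0,0,-21,0,0,0,30,0,0,-26,0,0,0,30,0,0,-31,0,0,0,30,0,0,-35,0,0,0,30,0,0,-38,0,0,0,30,0,0,-40,0,0,0,30,0,0,-40,0,0,0,30]
}}

```text
clock: 4.78
tcp_pos: [0.6068, 0.0704, 0.1764]
orientation: [[-0.83, 0.557, 0.002], [0.558, 0.83, -0.0], [-0.002, 0.001, -1.0]]
wrist_force: [-1.3, -0.5, 7.0]
grip_width: 0.039
gripper_force: 40.6
```

{"api": "servo_tool", "payload": {
  "moves": [0,0,-2,0,0,0,30,0,0,-6,0,0,0,30,0,0,-11,0,0,0,30,0,0,-16,0,0,0,30,0,0,-21,0,0,0,30,0,0,-26,0,0,0,30,0,0,-30,0,0,0,30,0,0,-33,0,0,0,30,0,0,-36,0,0,0,30,0,0,-37,0,0,0,30,0,0,-37,0,0,0,30]
}}

```text
clock: 6.15
tcp_pos: [0.6069, 0.0704, 0.1764]
orientation: [[-0.999, -0.054, 0.002], [-0.054, 0.999, 0.0], [-0.002, 0.0, -1.0]]
wrist_force: [-0.3, -1.2, 7.1]
grip_width: 0.0385
gripper_force: 40.6
```

```bash
python3 - <<'E'
from h import *
a=camera("side")["color"][140:290,230:430];c=camera("top"); np.save("t2.npy",c,allow_pickle=True); b=c["color"][180:310,190:370]
f=lambda x:cv2.resize(x,(400,300),interpolation=2)
cv2.imwrite("pics/s2.png",np.hstack([f(a),cv2.resize(b,(400,300),interpolation=2)]))
S=state(); print(S["tcp_pos"],S["joint_pos"],S["orientation"],S["wrist_force"])
E
```

```text
[0.6068611  0.07040255 0.17639979] [ 0.42483673  0.60900156 -0.89764393  1.73896666  0.53968946  1.05836007
  0.96517342] [[-9.98552675e-01 -5.37457594e-02  1.98694784e-03]
 [-5.37457527e-02  9.98554651e-01  5.67914120e-05]
 [-1.98712831e-03 -5.00807910e-05 -9.99998024e-01]] [-1.06928285 -1.13738668  6.72357773]
```

View pics/s2.png

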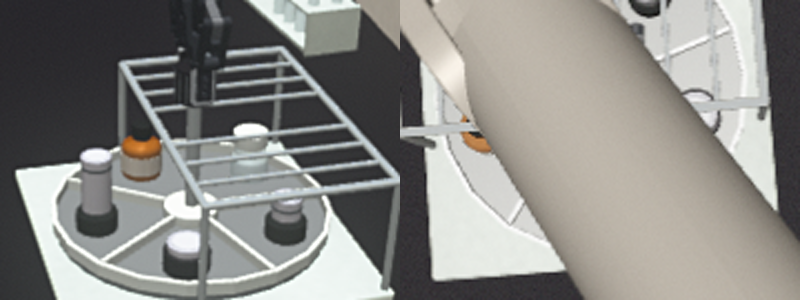

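The tall eyepiece now stands at the front. Its cap is at about (278,218) in the side picture, while the arm hides it in the top view. I'll check its angle before letting go.

```bash
python3 - <<'E'
from h import *
c=camera("side"); g=cv2.cvtColor(c["color"],cv2.COLOR_BGR2GRAY); 
w=np.zeros_like(g); w[213:224,268:288]=(g[213:224,268:288]>205)*255
cn=max(cv2.findContours(w,0,2)[0],key=cv2.contourArea); x,y,ww,hh=cv2.boundingRect(cn); u,v=x+(ww-1)/2,y+(hh-1)/2; print(x,y,ww,hh)
A=np.array([.6065,.070])
for p in ((u,v),(278,218)):
    P=onz(c,*p,.106); d=P[:2]-A; print(P,np.hypot(*d),np.degrees(np.arctan2(d[1],d[0]))%360)
# stand front corners in t2
t=np.load("t2.npy",allow_pickle=True).item()
E
```

```text
271 214 17 7
[0.51296574 0.06532949 0.106     ] 0.09365079567407435 182.85861708936466
[0.51050155 0.061637   0.106     ] 0.09636203443537555 184.97880985980348
```

{"api": "servo_tool", "payload": {
  "moves": [0,0,0,0,0,0,85,0,0,0,0,0,0,85,0,0,0,0,0,0,85,0,0,0,0,0,-20,85,0,0,0,0,0,-75,85,0,0,0,30,0,-75,85,0,0,0,65,-1,-75,85,0,0,0,96,-2,-75,85,0,0,0,96,-2,-75,85,0,0,0,96,-2,-75,85]
}}

```text
clock: 7.55
tcp_pos: [0.5113, 0.0632, 0.2511]
orientation: [[-0.999, -0.054, 0.002], [-0.054, 0.999, -0.0], [-0.002, -0.0, -1.0]]
wrist_force: [0.2, 0.3, -0.4]
grip_width: 0.0849
gripper_force: 0.0
```

```bash
python3 - <<'E'
from h import *
c=camera("side"); im=c["color"]; x0,y0=220,110
f=cv2.resize(im[y0:y0+180,x0:x0+200],None,fx=3,fy=3,interpolation=2)
p=proj(c,[.5115,.0637,.106]); S=state(); o=S["tcp_pos"]; z=S["orientation"][:,2]
for h in (o,o+.017*z,[o[0],o[1],.106]):
    q=(proj(c,h)-[x0,y0])*3; cv2.circle(f,tuple(int(a) for a in q),3,(0,0,255),-1)
cv2.imwrite("pics/s3.png",f); print(o,p,togo([.5115,.064,.083]))
E
```

```text
[0.51142053 0.06324471 0.25087624] [278.36448171 217.45524193] [array([  0.2,   0.7, 167.9])]
```

View pics/s3.png

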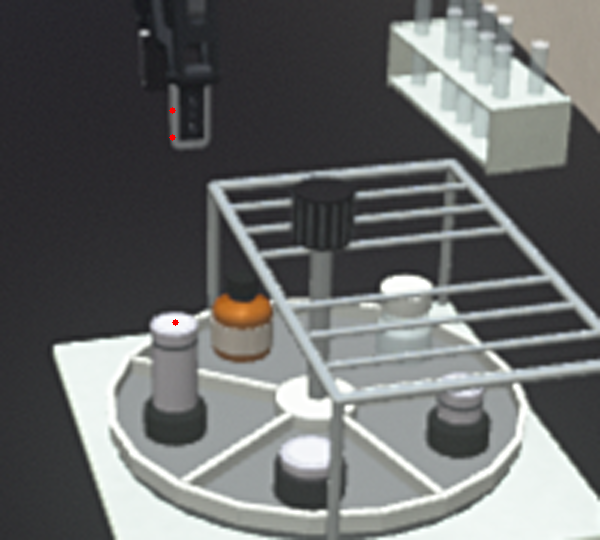

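The tool axis projects to (175,323), which is on the cap centre. I'll go straight down and grip.

{"api": "servo_tool", "payload": {
  "moves": [0,0,0,0,0.5,30,85,0,0,0,0,0.5,65,85,0,0,0,0,0.5,100,85,0,0,0,0,0.5,135,85,0,0,0,0,0.5,160,85,0,0,0,0,0.5,168,85,0,0,0,0,0.5,168,45,0,0,0,0,0.5,168,20,0,0,0,0,0.5,168,20,0,0,0,0,0.5,168,20,0,0,0,0,0.5,168,20,0,0,0,0,0.5,168,20],
  "newtons": 30
}}

```text
clock: 9.1
tcp_pos: [0.511, 0.0637, 0.0829]
orientation: [[-0.999, -0.054, 0.002], [-0.054, 0.999, -0.0], [-0.002, -0.0, -1.0]]
wrist_force: [-0.2, -1.2, 5.6]
grip_width: 0.0295
gripper_force: 32.0
```

{"api": "servo_tool", "payload": {
  "moves": [0,0,0,0,0,-8,20,0,0,0,0,0,-25,20,0,0,0,0,0,-55,20,0,0,0,0,0,-90,20,0,0,0,0,0,-125,20,0,0,0,0,0,-150,20,0,0,0,0,0,-160,20,0,0,0,0,0,-160,20]
}}

```text
clock: 10.1
tcp_pos: [0.5103, 0.0635, 0.2425]
orientation: [[-0.999, -0.054, 0.001], [-0.054, 0.999, -0.0], [-0.001, -0.0, -1.0]]
wrist_force: [-0.4, -1.0, -1.7]
grip_width: 0.0296
gripper_force: 31.7
```

{"api": "servo_tool", "payload": {
  "moves": [0,0,0,0,-10,0,20,0,0,0,0,-35,0,20,0,0,0,1,-80,0,20,0,0,0,1,-125,0,20,0,0,0,2,-175,0,20,0,0,0,2,-225,0,20,0,0,0,3,-275,0,20,0,0,0,3,-325,0,20,0,0,0,4,-370,0,20,0,0,0,4,-410,0,20,0,0,0,4,-436,0,20,0,0,0,4,-446,0,20]
}}

```text
clock: 11.6
tcp_pos: [0.529, -0.3842, 0.2402]
orientation: [[-0.999, -0.051, -0.002], [-0.051, 0.999, 0.001], [0.002, 0.001, -1.0]]
wrist_force: [-0.2, 0.2, -1.0]
grip_width: 0.0295
gripper_force: 31.7
```

{"api": "servo_tool", "payload": {
  "moves": [0,0,0,0,0,0,20,0,0,0,0,0,0,20]
}}

```text
clock: 11.85
tcp_pos: [0.5307, -0.3802, 0.2419]
orientation: [[-0.998, -0.056, -0.0], [-0.056, 0.998, 0.001], [0.0, 0.001, -1.0]]
wrist_force: [-0.5, 0.8, -0.6]
grip_width: 0.0295
gripper_force: 31.7
```

```bash
python3 - <<'E'
from h import *
c=camera("side"); im=c["color"]; S=state()
cv2.imwrite("pics/s4.png",im); print(S["clock"],togo([.531,-.382,.062]),S["tcp_pos"],S["orientation"][:,2],S["grip_width"],S["gripper_force"])
# tray rim corners in the side view
g=cv2.cvtColor(im,cv2.COLOR_BGR2GRAY); m=np.zeros_like(g); m[385:475,280:405]=(g[385:475,280:405]>110)*255
cn=max(cv2.findContours(m,0,2)[0],key=cv2.contourArea); print(onz(c,342,433,.01), cv2.boundingRect(cn))
E
```

```text
11.9 [array([-1.000e-01, -1.800e+00,  1.801e+02])] [ 0.53077877 -0.38024347  0.24213591] [-3.10281913e-05  4.44203736e-04 -9.99999901e-01] 0.029528124019601483 31.68371021747589
[ 0.53392462 -0.38686525  0.01      ] (288, 392, 110, 83)
```

View pics/s4.png

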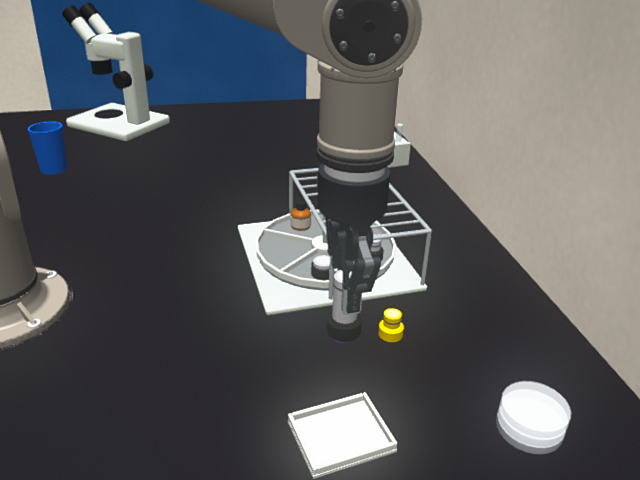

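The eyepiece hangs upright, foot at (344,328), above the tray at (342,433). I'll lower it and slow down for the last centimetre.

{"api": "servo_tool", "payload": {
  "moves": [0,0,0,-1,-3,15,20,0,0,0,-1,-3,50,20,0,0,0,-1,-3,85,20,0,0,0,-1,-3,120,20,0,0,0,-1,-3,148,20,0,0,0,-1,-3,162,20,0,0,0,-1,-3,170,20,0,0,0,-1,-3,174,20,0,0,0,-1,-3,176,20,0,0,0,-1,-3,177,20,0,0,0,-1,-3,177,20]
}}

```text
clock: 13.28
tcp_pos: [0.5318, -0.3851, 0.0654]
orientation: [[-0.999, -0.054, 0.0], [-0.054, 0.999, -0.0], [-0.0, -0.0, -1.0]]
wrist_force: [1.0, 1.1, -0.9]
grip_width: 0.0294
gripper_force: 31.7
```

{"api": "servo_tool", "payload": {
  "moves": [0,0,0,0,0,1,20,0,0,0,0,0,2,20,0,0,0,0,0,2.6,20,0,0,0,0,0,3.2,20,0,0,0,0,0,3.2,20]
}}

```text
clock: 13.9
tcp_pos: [0.5317, -0.3849, 0.062]
orientation: [[-0.999, -0.054, -0.0], [-0.054, 0.999, -0.0], [0.0, -0.0, -1.0]]
wrist_force: [-0.5, 0.9, 1.4]
grip_width: 0.0292
gripper_force: 31.9
```

{"api": "servo_tool", "payload": {
  "moves": [0,0,0,0,0,0.4,20,0,0,0,0,0,0.6,20,0,0,0,0,0,0.6,20]
}}

```text
clock: 14.28
tcp_pos: [0.5318, -0.3849, 0.062]
orientation: [[-0.999, -0.054, 0.0], [-0.054, 0.999, -0.0], [-0.0, -0.0, -1.0]]
wrist_force: [-2.2, 1.1, 5.8]
grip_width: 0.0293
gripper_force: 32.3
```

The force reading and the halted descent show it is on the floor of the tray. I'll open slowly and back off.

{"api": "servo_tool", "payload": {
  "moves": [0,0,0,0,0,0,35,0,0,0,0,0,0,50,0,0,0,0,0,0,70,0,0,0,0,0,0,85,0,0,0,0,0,0,85,0,0,0,0,0,-20,85,0,0,0,0,0,-60,85,0,0,0,0,0,-110,85,0,0,0,0,0,-160,85,0,0,0,0,0,-180,85,0,0,0,0,0,-180,85]
}}

```text
clock: 15.65
tcp_pos: [0.5323, -0.3851, 0.2433]
orientation: [[-0.999, -0.054, 0.003], [-0.054, 0.999, -0.002], [-0.002, -0.002, -1.0]]
wrist_force: [-0.3, 0.4, -0.6]
grip_width: 0.0848
gripper_force: 0.0
```

```bash
python3 - <<'E'
from h import *
cv2.imwrite("pics/s5.png",camera("side")["color"]); S=state(); print(S["clock"],S["tcp_pos"],S["wrist_force"])
E
```

```text
15.7 [ 0.53131047 -0.38491529  0.24120423] [ 0.29800978  0.34415941 -0.39411586]
```

View pics/s5.png

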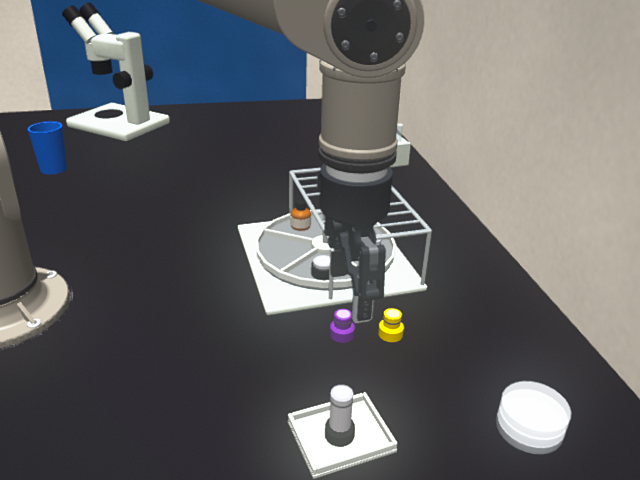

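The tall eyepiece stands upright in the middle of the tray, at (341,415). The gripper is clear and nothing else has moved, so I'm handing it in.

```bash
python3 -c "
from plant import job_done
print(job_done())"
```

```text
the job is handed in; nothing more can be done
None
```

I turned the carousel, lifted the tall eyepiece out and set it down upright in the white tray, leaving the short one on the carousel; it took about 16 s and I've handed the job in.

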